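# Put the slide-cleaner bottle back on its cork mat

### The job

Slide cleaning is finished: pick up the amber bottle with the white cap and stand it upright, wholly on the round cork mat on top of the low wooden riser. Keep it upright on the way, set it down rather than dropping it, and leave the black-capped bottle and the blue-lidded paste jar where they stand.

Things in the scene. Friction and masses are not known exactly. Their poses are not given: they have to be found in the camera images.
- white_cap_bottle: The bottle to put away: rigid closed amber bottle with a white cap and a white paper label, standing on the desk (desk top at z = 0). Origin at the centre of its underside, z up along the bottle. Total height 105 mm: round body of diameter 48 mm from 0 to 78 mm, short cone to a neck 26 mm wide at 86 mm, cap of diameter 29 mm from 87 to 105 mm. About 0.11 to 0.22 kg. It is easily gripped round the body from above, at about 65 mm height.
- cork_mat: Flat round cork mat, diameter 92 mm, 4 mm thick, fixed on top of a low red-brown wooden riser. Origin at the centre of its underside, 60 mm above the desk (so its upper face is 64 mm above the desk), z up. The riser is fixed, 160 mm deep, 300 mm wide, 60 mm high; the mat lies about 75 mm from the middle of its width, on one half or the other, and the paste jar stands on the other half.
- black_cap_bottle: Bystander: the same amber bottle but with a black cap, standing loose on the desk at least 100 mm (centre to centre) from the white-capped one; same sizes, origin at the centre of its underside. The two bottles swap places from one start to another.
- paste_jar: Bystander: clear jar of white paste with a blue lid, diameter 58 mm, 59 mm high, standing loose on the riser about 150 mm from the mat's centre. Origin at the centre of its underside, z up.
Not all that is in view belongs to the job. Leave any purple or yellow look-alike of the white_cap_bottle alone.

How it is judged:
By the outcome, as a careful person would: the job done as asked, in the order asked, and still so for the second after the job is handed in, with the robot touching nothing.
It also fails if it takes over 32 s, if anything falls off the work surface, if the arm or the gripper's body presses on something with over 40 N, if the wrist force passes 120 N, or if a joint passes its speed limit or range.

### The arm

A 7-joint arm with a two-finger parallel gripper is mounted at the origin on the work surface. World frame = base frame: x ahead of the robot, y to its left, z up, the work surface at z = 0. Lengths are in m, angles in rad, forces in N, time in s.
With the tool pointing down it reaches from about 0.425 to 0.925 m from the base axis. Payload 6.8 kg.
Tool frame: the origin (TCP) lies between the finger pads; the fingertips stand r.tcp_to_tips ahead of it and the grasp point (between the pads) lies 3 mm ahead of it (r.tcp_to_tips is the distance from the TCP to the fingertips, in m); z points along the fingers, y is the line along which they close (so a half turn about z gives the same grasp; the last joint's range is limited). The gripper opens to 85 mm and grips with 20 to 120 N. Pads are 22 mm wide; open, the fingers measure 114 mm over their backs; the gripper's body (76 mm by 85 mm) begins 54 mm behind the grasp point. The pads swing forward as they close: fully open they stand 13 mm farther back than shut.
Start: joints at [1.032, 0.477, 0.022, 1.555, -0.011, 1.109, -0.083], TCP at [0.282, -0.613, 0.253] pointing down, gripper open.
Joint ranges: [-2.96, 2.96], [-0.34, 2.1], [-1.41, 1.46], [0.24, 2.44], [-1.37, 4.51], [0.17, 1.92], [-2.96, 2.96]. Speed limits (rad/s): [2.39, 2.39, 3.14, 3.14, 3.14, 3.14, 3.14].

### API

Orientations are given as a rotation vector (axis times angle).
In Python, from bench import r gives the robot as it stands. The module is installed in compiled form; this text tells all that it offers.
- The arm moves only by the tool step_arm, never from a script. Its argument "moves" is a list of rows, each an object of numbers: "rx", "ry", "rz": the turn, a rotation vector about the tool's x, y, z in degrees; "dx", "dy", "dz": the shift along the tool's x, y, z in mm; "gripper": the opening, from -1 (shut) to 1 (fully open). In form: [{"rx": .., "ry": .., "rz": .., "dx": .., "dy": .., "dz": .., "gripper": ..}, ...]. A call has 1 to 20 rows; each row shifts and turns the commanded pose from where the row before left it, along the tool's axes as they then stand; what a row does not reach is not made up. A row lasts 1/8 s, in which the tool goes at most 62.5 mm and 10.7 degrees, less where a joint would pass 70% of its speed; a pose out of reach is approached as far as the arm can. A call is refused whole if a number of a shift passes 62.5 or a number of a turn 10.7, either way. A call with a gripper value outside its range is refused whole. The fingers move at their own pace and stop on an object; "grip_force" is the grip in N (left out, the last holds). Time passes only in rows, so rows that do not move let the fingers close. It gives the time, the measured TCP pose, the force, the opening and the grip force at its end, in the units of the state.
- r.get_obs(): the state, without advancing time (a new reading comes with each control period).
- r.grab_frame(name): name is "scene" or "side" or "wrist"; returns the picture (400x640x3 uint8, blue, green, red); there is no depth.
- r.camera_info(name): a dict with "mtx" (3x3 intrinsics, pixels), "D" ([k1, k2, p1, p2, k3] as OpenCV has them; the pictures are not rectified), "rvec" (rotation vector, rad) and "tvec" (3), from world to camera coordinates, as OpenCV has them. Camera axes: x right, y down, z forward; pixel columns grow to the right and rows downward; lengths in m; the calibration is good to about 2 mm. A picture is of the moment at which its call begins: read the wrist's pose just before it. camera_info takes no time and is no camera call; for the wrist camera it gives the pose at the moment of the call.
- r.hand_in(): hands the job in; it is judged then, once.
The state is a dict: "clock": time; "joints": joint angles; "qvel": joint speeds; "tau": joint torques, N m; "tcp_pos": TCP position; "orientation": TCP orientation; "contact_force": force on the tool from outside, world axes, zero at the start; "moment": the same for the moment, N m; "grip_width": finger opening in m; "gripper_force": force on a finger pad.
Only numpy, scipy, OpenCV 4.12 (cv2) and the standard library are available. Lean on these libraries where they do the work, as an engineer would, in place of code of your own. Each camera call takes 0.05 s, during which the arm holds its last target. There are 200 camera calls.

## Working session

There is one attempt and no reset: what is moved stays moved. The work goes in short steps, Python scripts to look and compute and a tool call to move; the robot and the scene stay as the last step left them, time stands still between calls to the robot, and variables do not carry over. Pictures are saved under pics/ and viewed, at most 10 in all, crops included, and the job is handed in when it is done.

Besides the shell and the picture viewer there is one more tool, called after ">>>" as name(argument=value, ...) on one line, values as JSON. step_arm: Moves the arm, as the interface text tells. Its arguments: {"type":"object","properties":{"moves":{"type":"array","items":{"type":"object","properties":{"rx":{"type":"number"},"ry":{"type":"number"},"rz":{"type":"number"},"dx":{"type":"number"},"dy":{"type":"number"},"dz":{"type":"number"},"gripper":{"type":"number"}}}},"grip_force":{"type":"number"}},"required":["moves"]}

```bash
mkdir -p pics; cat > h.py <<'E'
import numpy as np, cv2
from bench import r
def ray(name,uv,z,info=None):
    c=info or r.camera_info(name)
    R=cv2.Rodrigues(np.array(c["rvec"],float))[0]; t=np.array(c["tvec"],float).ravel()
    p=cv2.undistortPoints(np.array([[uv]],float),np.array(c["mtx"]),np.array(c["D"],float)).ravel()
    o=-R.T@t; d=R.T@np.array([p[0],p[1],1.])
    return o+d*(z-o[2])/d[2]
E
python3 - <<'E'
from h import *
for n in("scene","side"): cv2.imwrite(f"pics/{n}0.png",r.grab_frame(n))
o=r.get_obs(); print(o,r.tcp_to_tips, cv2.Rodrigues(np.array(o["orientation"]))[0].round(3))
E
```

```text
{'clock': 0.1, 'joints': array([ 1.0319034 ,  0.47772651,  0.02232839,  1.55631465, -0.01153052,
        1.10930281, -0.08308106]), 'qvel': array([-6.35956634e-04, -2.87160827e-03,  6.78323128e-05, -3.04520739e-03,
       -9.32088800e-04,  3.50294237e-04, -4.97181419e-04]), 'tau': array([ 3.31565017e-03, -5.97767115e+01,  1.61304463e+00, -2.81959069e+01,
        1.27802684e-02,  4.97528687e-03, -1.02337424e-06]), 'tcp_pos': array([ 0.28168231, -0.61288647,  0.25243255]), 'orientation': array([-3.06745272e+00, -6.71191621e-01,  6.73182193e-04]), 'contact_force': array([-0.34328789, -0.0902791 ,  0.81450005]), 'moment': array([-0.00694988,  0.0656478 ,  0.02069386]), 'gripper_force': 0.0, 'grip_width': 0.08512027833129576} 0.022 [[ 0.909  0.418 -0.001]
 [ 0.418 -0.909  0.001]
 [-0.    -0.002 -1.   ]]
```

View pics/scene0.png

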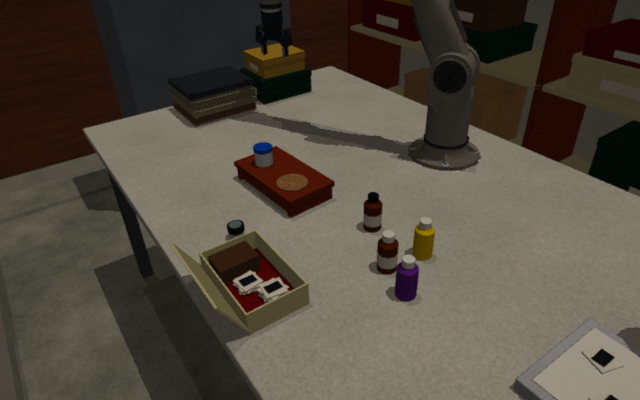

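View pics/side0.png

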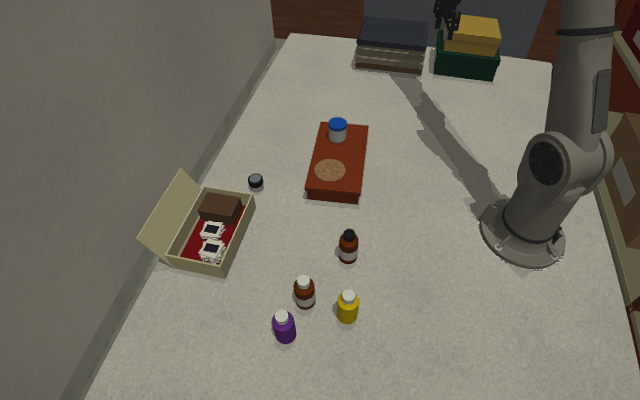

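The scene view shows the white cap at about (389,236), black (373,196), yellow (426,223), purple (408,261), mat (292,182) and jar lid (263,147). In the side view they are at about (303,281), (349,234), (348,295), (281,316), (330,170) and (338,124).

```bash
python3 - <<'E'
from h import *
P=dict(white=((389,236),(303,281),.103),black=((373,196),(349,234),.103),yel=((426,223),(348,295),.103),pur=((408,261),(281,316),.103),mat=((292,182),(330,170),.064),jar=((263,147),(338,124),.059+.06))
for k,(a,b,z) in P.items(): print(k,ray("scene",a,z).round(3),ray("side",b,z).round(3))
for n,im in(("scene","scene0"),("side","side0")):
    i=cv2.imread(f"pics/{im}.png")
    c=i[160:310,230:450] if n=="scene" else i[150:350,250:400]
    cv2.imwrite(f"pics/{n}c.png",cv2.resize(c,None,fx=3,fy=3,interpolation=cv2.INTER_CUBIC)[:600,:800])
E
```

```text
white [0.541 0.327 0.103] [0.537 0.322 0.103]
black [0.463 0.178 0.103] [0.46  0.176 0.103]
yel [0.439 0.342 0.103] [0.434 0.335 0.103]
pur [0.566 0.415 0.103] [0.561 0.411 0.103]
mat [ 0.561 -0.063  0.064] [ 0.557 -0.065  0.064]
jar [ 0.568 -0.209  0.119] [ 0.563 -0.21   0.119]
```

View pics/sidec.png

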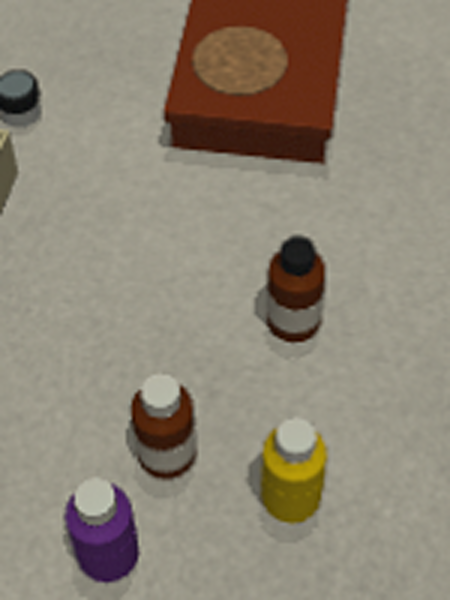

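The side crop puts the white cap centre at about full-frame (304,279), consistent with the bottle at about (0.539, 0.325). The mat is at about (0.559, -0.064). The present tool yaw keeps the fingers clear of the yellow and purple bottles, so I only need to translate.

>>> step_arm(moves=[{"dz": -30},{"dx": 42,"dy": -26,"dz": -10},{"dx": 42,"dy": -26},{"dx": 42,"dy": -26},{"dx": 42,"dy": -26},{"dx": 42,"dy": -26},{"dx": 42,"dy": -26},{"dx": 42,"dy": -26},{"dx": 42,"dy": -26},{"dx": 42,"dy": -26},{"dx": 39,"dy": -26},{"gripper": 1}])

```text
invalid input at $.moves[0]: expected keys rx, ry, rz, dx, dy, dz, gripper
```

>>> step_arm(moves=[{"dx": 19,"dy": -44},{"dx": 19,"dy": -44},{"dx": 19,"dy": -44},{"dx": 19,"dy": -44},{"dx": 19,"dy": -44},{"dx": 19,"dy": -44},{"dx": 19,"dy": -44},{"dx": 19,"dy": -44},{"dx": 19,"dy": -44},{"dx": 19,"dy": -44},{"dx": 19,"dy": -44},{"gripper": 1},{"gripper": 1},{"gripper": 1}])

```text
invalid input at $.moves[0]: expected keys rx, ry, rz, dx, dy, dz, gripper
```

```bash
python3 - <<'E'
from h import *
o=r.get_obs(); c=r.camera_info("wrist"); i=r.grab_frame("wrist")
cv2.imwrite("pics/w1.png",i); print(o["tcp_pos"],cv2.Rodrigues(o["orientation"])[0].round(3),o["joints"].round(2),o["clock"])
import pickle; pickle.dump(c,open("w1.pkl","wb"))
E
```

```text
[ 0.28168231 -0.61288647  0.25243255] [[ 0.909  0.418 -0.001]
 [ 0.418 -0.909  0.001]
 [-0.    -0.002 -1.   ]] [ 1.03  0.48  0.02  1.56 -0.01  1.11 -0.08] 0.1
```

View pics/w1.png

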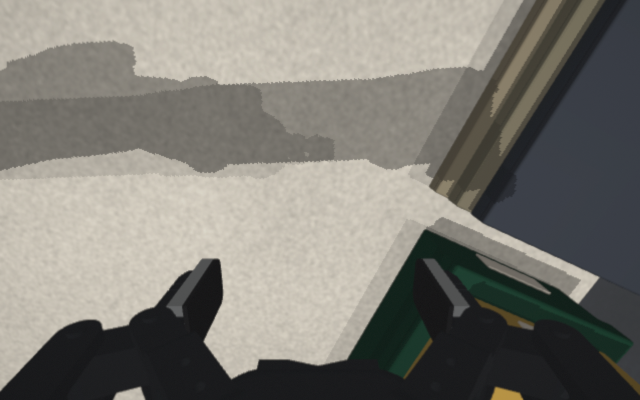

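The rows must carry every key, so the arm has not moved yet. The wrist view shows only the box and the books, with the fingers above them.

>>> step_arm(moves=[{"rx": 0,"ry": 0,"rz": 0,"dx": 0,"dy": 0,"dz": -30,"gripper": 1},{"rx": 0,"ry": 0,"rz": 0,"dx": 42,"dy": -26,"dz": -10,"gripper": 1},{"rx": 0,"ry": 0,"rz": 0,"dx": 42,"dy": -26,"dz": 0,"gripper": 1},{"rx": 0,"ry": 0,"rz": 0,"dx": 42,"dy": -26,"dz": 0,"gripper": 1},{"rx": 0,"ry": 0,"rz": 0,"dx": 42,"dy": -26,"dz": 0,"gripper": 1},{"rx": 0,"ry": 0,"rz": 0,"dx": 42,"dy": -26,"dz": 0,"gripper": 1},{"rx": 0,"ry": 0,"rz": 0,"dx": 42,"dy": -26,"dz": 0,"gripper": 1},{"rx": 0,"ry": 0,"rz": 0,"dx": 42,"dy": -26,"dz": 0,"gripper": 1},{"rx": 0,"ry": 0,"rz": 0,"dx": 42,"dy": -26,"dz": 0,"gripper": 1},{"rx": 0,"ry": 0,"rz": 0,"dx": 42,"dy": -26,"dz": 0,"gripper": 1},{"rx": 0,"ry": 0,"rz": 0,"dx": 39,"dy": -26,"dz": 0,"gripper": 1},{"rx": 0,"ry": 0,"rz": 0,"dx": 0,"dy": 0,"dz": 0,"gripper": 1}])

```text
clock: 1.65
tcp_pos: [0.5542, -0.198, 0.293]
orientation: [-3.064, -0.683, -0.002]
contact_force: [-1.0, -0.1, -0.1]
grip_width: 0.0852
gripper_force: 0.0
```

>>> step_arm(moves=[{"rx": 0,"ry": 0,"rz": 0,"dx": 19,"dy": -44,"dz": 0,"gripper": 1},{"rx": 0,"ry": 0,"rz": 0,"dx": 19,"dy": -44,"dz": 0,"gripper": 1},{"rx": 0,"ry": 0,"rz": 0,"dx": 19,"dy": -44,"dz": 0,"gripper": 1},{"rx": 0,"ry": 0,"rz": 0,"dx": 19,"dy": -44,"dz": 0,"gripper": 1},{"rx": 0,"ry": 0,"rz": 0,"dx": 19,"dy": -44,"dz": 0,"gripper": 1},{"rx": 0,"ry": 0,"rz": 0,"dx": 19,"dy": -44,"dz": 0,"gripper": 1},{"rx": 0,"ry": 0,"rz": 0,"dx": 19,"dy": -44,"dz": 0,"gripper": 1},{"rx": 0,"ry": 0,"rz": 0,"dx": 19,"dy": -44,"dz": 0,"gripper": 1},{"rx": 0,"ry": 0,"rz": 0,"dx": 19,"dy": -44,"dz": 0,"gripper": 1},{"rx": 0,"ry": 0,"rz": 0,"dx": 19,"dy": -44,"dz": 0,"gripper": 1},{"rx": 0,"ry": 0,"rz": 0,"dx": 19,"dy": -44,"dz": 0,"gripper": 1},{"rx": 0,"ry": 0,"rz": 0,"dx": 0,"dy": 0,"dz": 0,"gripper": 1},{"rx": 0,"ry": 0,"rz": 0,"dx": 0,"dy": 0,"dz": 0,"gripper": 1},{"rx": 0,"ry": 0,"rz": 0,"dx": 0,"dy": 0,"dz": 0,"gripper": 1}])

```text
clock: 3.4
tcp_pos: [0.5409, 0.3218, 0.2932]
orientation: [3.069, 0.667, -0.0]
contact_force: [0.3, 0.2, 0.1]
grip_width: 0.0854
gripper_force: 0.0
```

```bash
python3 - <<'E'
from h import *
o=r.get_obs(); c=r.camera_info("wrist"); i=r.grab_frame("wrist")
cv2.imwrite("pics/w2.png",i); print(o["tcp_pos"],cv2.Rodrigues(o["orientation"])[0].round(3),o["joints"].round(2),o["clock"])
import pickle; pickle.dump(c,open("w2.pkl","wb"))
E
```

```text
[0.54086095 0.32182789 0.293163  ] [[ 0.91   0.415  0.   ]
 [ 0.415 -0.91  -0.001]
 [-0.     0.001 -1.   ]] [-0.32  0.4  -0.42  1.6   0.18  1.18 -1.93] 3.4
```

View pics/w2.png

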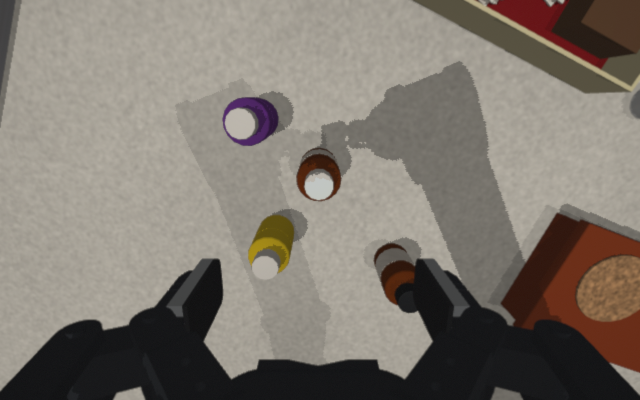

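The wrist view shows the white cap top at (319,186), between purple (240,124) and yellow (265,267). The mat's centre is at about (619,288).

```bash
python3 - <<'E'
from h import *
import pickle
c=pickle.load(open("w2.pkl","rb"))
R=cv2.Rodrigues(r.get_obs()["orientation"])[0]; t=r.get_obs()["tcp_pos"]
for n,uv,z in(("white",(319,186),.105),("mat",(619,288),.064),("yel",(265,267),.105),("pur",(240,124),.105)):
    p=ray("wrist",uv,z,c); print(n,p.round(4),(R.T@(p-t)*1000).round(1))
E
```

```text
white [0.5381 0.3188 0.105 ] [ -3.8   1.6 188.3]
mat [ 0.5637 -0.0705  0.064 ] [-142.1  366.4  229.7]
yel [0.4347 0.334  0.105 ] [-91.6 -55.1 188.2]
pur [0.5614 0.4095 0.105 ] [ 55.1 -71.2 188.2]
```

>>> step_arm(moves=[{"rx": 0,"ry": 0,"rz": 0,"dx": -2.5,"dy": 0.5,"dz": 40,"gripper": 1},{"rx": 0,"ry": 0,"rz": 0,"dx": 0,"dy": 0,"dz": 40,"gripper": 1},{"rx": 0,"ry": 0,"rz": 0,"dx": 0,"dy": 0,"dz": 40,"gripper": 1},{"rx": 0,"ry": 0,"rz": 0,"dx": 0,"dy": 0,"dz": 40,"gripper": 1},{"rx": 0,"ry": 0,"rz": 0,"dx": 0,"dy": 0,"dz": 25,"gripper": 1},{"rx": 0,"ry": 0,"rz": 0,"dx": 0,"dy": 0,"dz": 20,"gripper": 1},{"rx": 0,"ry": 0,"rz": 0,"dx": 0,"dy": 0,"dz": 18,"gripper": 1},{"rx": 0,"ry": 0,"rz": 0,"dx": 0,"dy": 0,"dz": 0,"gripper": 1},{"rx": 0,"ry": 0,"rz": 0,"dx": 0,"dy": 0,"dz": 0,"gripper": 1}])

```text
clock: 4.58
tcp_pos: [0.5385, 0.323, 0.0711]
orientation: [-3.069, -0.671, -0.002]
contact_force: [1.1, 0.9, -0.8]
grip_width: 0.0854
gripper_force: 0.0
```

```bash
python3 - <<'E'
from h import *
a=r.grab_frame("side")[220:360,240:400]; b=r.grab_frame("scene")[180:320,310:470]
cv2.imwrite("pics/g1.png",cv2.resize(np.hstack([a,b]),None,fx=2.5,fy=2.5,interpolation=cv2.INTER_CUBIC))
E
```

```text
(no output)
```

View pics/g1.png

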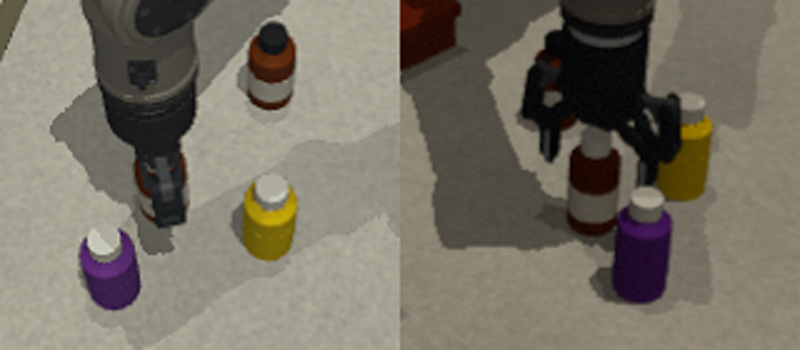

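The bottle stands between the open fingers and the neighbours are clear, so I'm closing.

>>> step_arm(grip_force=40, moves=[{"rx": 0,"ry": 0,"rz": 0,"dx": 0,"dy": 0,"dz": 0,"gripper": 0.5},{"rx": 0,"ry": 0,"rz": 0,"dx": 0,"dy": 0,"dz": 0,"gripper": 0.2},{"rx": 0,"ry": 0,"rz": 0,"dx": 0,"dy": 0,"dz": 0,"gripper": -1},{"rx": 0,"ry": 0,"rz": 0,"dx": 0,"dy": 0,"dz": 0,"gripper": -1},{"rx": 0,"ry": 0,"rz": 0,"dx": 0,"dy": 0,"dz": 0,"gripper": -1},{"rx": 0,"ry": 0,"rz": 0,"dx": 0,"dy": 0,"dz": 0,"gripper": -1},{"rx": 0,"ry": 0,"rz": 0,"dx": 0,"dy": 0,"dz": 0,"gripper": -1},{"rx": 0,"ry": 0,"rz": 0,"dx": 0,"dy": 0,"dz": 0,"gripper": -1}])

```text
clock: 5.68
tcp_pos: [0.5386, 0.3225, 0.0709]
orientation: [3.069, 0.671, 0.002]
contact_force: [0.2, -1.2, 5.3]
grip_width: 0.0472
gripper_force: 40.6
```

>>> step_arm(moves=[{"rx": 0,"ry": 0,"rz": 0,"dx": 0,"dy": 0,"dz": -8,"gripper": -1},{"rx": 0,"ry": 0,"rz": 0,"dx": 0,"dy": 0,"dz": -15,"gripper": -1},{"rx": 0,"ry": 0,"rz": 0,"dx": 0,"dy": 0,"dz": -22,"gripper": -1},{"rx": 0,"ry": 0,"rz": 0,"dx": 0,"dy": 0,"dz": -25,"gripper": -1},{"rx": 0,"ry": 0,"rz": 0,"dx": 0,"dy": 0,"dz": -25,"gripper": -1},{"rx": 0,"ry": 0,"rz": 0,"dx": 0,"dy": 0,"dz": -20,"gripper": -1},{"rx": 0,"ry": 0,"rz": 0,"dx": 0,"dy": 0,"dz": -10,"gripper": -1},{"rx": 0,"ry": 0,"rz": 0,"dx": 0,"dy": 0,"dz": 0,"gripper": -1}])

```text
clock: 6.68
tcp_pos: [0.5381, 0.3227, 0.1959]
orientation: [-3.069, -0.671, -0.001]
contact_force: [0.1, -0.4, -2.6]
grip_width: 0.047
gripper_force: 41.3
```

>>> step_arm(moves=[{"rx": 0,"ry": 0,"rz": 0,"dx": -4,"dy": 10,"dz": 0,"gripper": -1},{"rx": 0,"ry": 0,"rz": 0,"dx": -7,"dy": 18,"dz": 0,"gripper": -1},{"rx": 0,"ry": 0,"rz": 0,"dx": -10,"dy": 26,"dz": 0,"gripper": -1},{"rx": 0,"ry": 0,"rz": 0,"dx": -10,"dy": 26,"dz": 0,"gripper": -1},{"rx": 0,"ry": 0,"rz": 0,"dx": -10,"dy": 26,"dz": 0,"gripper": -1},{"rx": 0,"ry": 0,"rz": 0,"dx": -10,"dy": 26,"dz": 0,"gripper": -1},{"rx": 0,"ry": 0,"rz": 0,"dx": -10,"dy": 26,"dz": 0,"gripper": -1},{"rx": 0,"ry": 0,"rz": 0,"dx": -10,"dy": 26,"dz": 0,"gripper": -1},{"rx": 0,"ry": 0,"rz": 0,"dx": -10,"dy": 26,"dz": 0,"gripper": -1},{"rx": 0,"ry": 0,"rz": 0,"dx": -10,"dy": 26,"dz": 0,"gripper": -1},{"rx": 0,"ry": 0,"rz": 0,"dx": -10,"dy": 26,"dz": 0,"gripper": -1},{"rx": 0,"ry": 0,"rz": 0,"dx": -10,"dy": 26,"dz": 0,"gripper": -1},{"rx": 0,"ry": 0,"rz": 0,"dx": -10,"dy": 26,"dz": 0,"gripper": -1},{"rx": 0,"ry": 0,"rz": 0,"dx": -10,"dy": 24,"dz": 0,"gripper": -1},{"rx": 0,"ry": 0,"rz": 0,"dx": -7,"dy": 16,"dz": 0,"gripper": -1},{"rx": 0,"ry": 0,"rz": 0,"dx": -4,"dy": 8,"dz": 0,"gripper": -1},{"rx": 0,"ry": 0,"rz": 0,"dx": 0,"dy": 0,"dz": 0,"gripper": -1},{"rx": 0,"ry": 0,"rz": 0,"dx": 0,"dy": 0,"dz": 0,"gripper": -1}])

```text
clock: 8.93
tcp_pos: [0.5601, -0.0644, 0.1953]
orientation: [-3.068, -0.674, -0.0]
contact_force: [0.3, 1.4, -2.6]
grip_width: 0.0466
gripper_force: 41.3
```

```bash
python3 - <<'E'
from h import *
o=r.get_obs(); print(o["tcp_pos"],cv2.Rodrigues(o["orientation"])[0].round(3),o["contact_force"])
a=r.grab_frame("side")[40:220,240:400]; b=r.grab_frame("scene")[80:260,210:370]
cv2.imwrite("pics/p1.png",cv2.resize(np.hstack([a,b]),None,fx=2.5,fy=2.5,interpolation=cv2.INTER_CUBIC))
E
```

```text
[ 0.56012938 -0.06439977  0.19534315] [[ 0.908  0.419  0.   ]
 [ 0.419 -0.908  0.001]
 [ 0.    -0.001 -1.   ]] [ 0.30058323  1.39867962 -2.57277962]
```

View pics/p1.png

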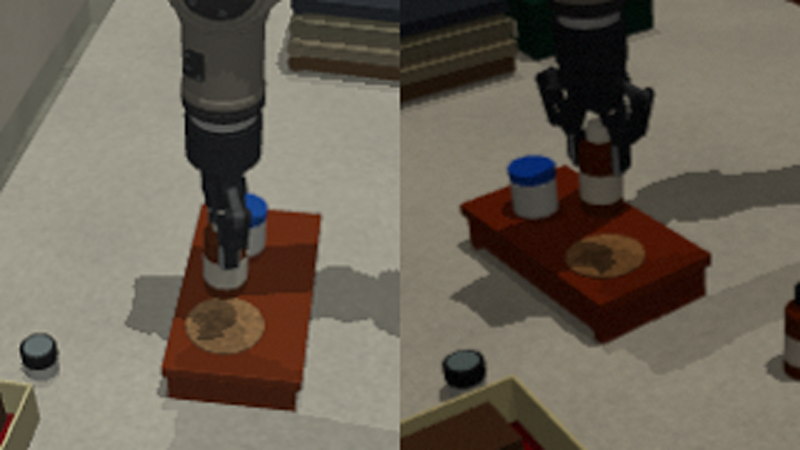

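The bottle is held upright above the mat, which is now centred at about side-frame (330,170), with the jar clear. I'm lowering to just above it and then creeping down.

>>> step_arm(moves=[{"rx": 0,"ry": 0,"rz": 0,"dx": 0,"dy": 1,"dz": 8,"gripper": -1},{"rx": 0,"ry": 0,"rz": 0,"dx": 0,"dy": 0,"dz": 12,"gripper": -1},{"rx": 0,"ry": 0,"rz": 0,"dx": 0,"dy": 0,"dz": 12,"gripper": -1},{"rx": 0,"ry": 0,"rz": 0,"dx": 0,"dy": 0,"dz": 12,"gripper": -1},{"rx": 0,"ry": 0,"rz": 0,"dx": 0,"dy": 0,"dz": 8,"gripper": -1},{"rx": 0,"ry": 0,"rz": 0,"dx": 0,"dy": 0,"dz": 4,"gripper": -1},{"rx": 0,"ry": 0,"rz": 0,"dx": 0,"dy": 0,"dz": 0,"gripper": -1},{"rx": 0,"ry": 0,"rz": 0,"dx": 0,"dy": 0,"dz": 0,"gripper": -1}])

```text
clock: 10.02
tcp_pos: [0.5609, -0.0665, 0.1397]
orientation: [3.069, 0.671, 0.001]
contact_force: [0.3, 0.1, -2.9]
grip_width: 0.0467
gripper_force: 41.3
```

>>> step_arm(moves=[{"rx": 0,"ry": 0,"rz": 0,"dx": 0,"dy": 0,"dz": 1,"gripper": -1},{"rx": 0,"ry": 0,"rz": 0,"dx": 0,"dy": 0,"dz": 1,"gripper": -1},{"rx": 0,"ry": 0,"rz": 0,"dx": 0,"dy": 0,"dz": 1,"gripper": -1},{"rx": 0,"ry": 0,"rz": 0,"dx": 0,"dy": 0,"dz": 0,"gripper": -1},{"rx": 0,"ry": 0,"rz": 0,"dx": 0,"dy": 0,"dz": 0,"gripper": -1}])

```text
clock: 10.65
tcp_pos: [0.5605, -0.0665, 0.1363]
orientation: [-3.069, -0.672, 0.0]
contact_force: [0.0, 0.1, -1.6]
grip_width: 0.0471
gripper_force: 41.3
```

>>> step_arm(moves=[{"rx": 0,"ry": 0,"rz": 0,"dx": 0,"dy": 0,"dz": 1,"gripper": -1},{"rx": 0,"ry": 0,"rz": 0,"dx": 0,"dy": 0,"dz": 0.5,"gripper": -1},{"rx": 0,"ry": 0,"rz": 0,"dx": 0,"dy": 0,"dz": 0,"gripper": -1},{"rx": 0,"ry": 0,"rz": 0,"dx": 0,"dy": 0,"dz": 0,"gripper": -1}])

```text
clock: 11.15
tcp_pos: [0.5607, -0.0665, 0.135]
orientation: [3.069, 0.671, 0.001]
contact_force: [-0.3, 0.2, -0.4]
grip_width: 0.0469
gripper_force: 41.4
```

>>> step_arm(moves=[{"rx": 0,"ry": 0,"rz": 0,"dx": 0,"dy": 0,"dz": 0.7,"gripper": -1},{"rx": 0,"ry": 0,"rz": 0,"dx": 0,"dy": 0,"dz": 0,"gripper": -1},{"rx": 0,"ry": 0,"rz": 0,"dx": 0,"dy": 0,"dz": 0,"gripper": -1}])

```text
clock: 11.52
tcp_pos: [0.561, -0.0664, 0.1349]
orientation: [3.069, 0.671, 0.002]
contact_force: [-1.8, 0.7, 4.7]
grip_width: 0.0471
gripper_force: 41.5
```

The upward force shows the bottle is resting on the mat. I'll open gradually and retreat straight up.

>>> step_arm(moves=[{"rx": 0,"ry": 0,"rz": 0,"dx": 0,"dy": 0,"dz": 0,"gripper": 0.2},{"rx": 0,"ry": 0,"rz": 0,"dx": 0,"dy": 0,"dz": 0,"gripper": 0.4},{"rx": 0,"ry": 0,"rz": 0,"dx": 0,"dy": 0,"dz": 0,"gripper": 0.7},{"rx": 0,"ry": 0,"rz": 0,"dx": 0,"dy": 0,"dz": 0,"gripper": 1},{"rx": 0,"ry": 0,"rz": 0,"dx": 0,"dy": 0,"dz": 0,"gripper": 1},{"rx": 0,"ry": 0,"rz": 0,"dx": 0,"dy": 0,"dz": 0,"gripper": 1},{"rx": 0,"ry": 0,"rz": 0,"dx": 0,"dy": 0,"dz": 0,"gripper": 1}])

```text
clock: 12.4
tcp_pos: [0.5605, -0.0665, 0.1341]
orientation: [3.069, 0.671, 0.0]
contact_force: [0.1, -0.8, 0.4]
grip_width: 0.0854
gripper_force: 0.0
```

>>> step_arm(moves=[{"rx": 0,"ry": 0,"rz": 0,"dx": 0,"dy": 0,"dz": -8,"gripper": 1},{"rx": 0,"ry": 0,"rz": 0,"dx": 0,"dy": 0,"dz": -20,"gripper": 1},{"rx": 0,"ry": 0,"rz": 0,"dx": 0,"dy": 0,"dz": -30,"gripper": 1},{"rx": 0,"ry": 0,"rz": 0,"dx": 0,"dy": 0,"dz": -30,"gripper": 1},{"rx": 0,"ry": 0,"rz": 0,"dx": 0,"dy": 0,"dz": -30,"gripper": 1},{"rx": 0,"ry": 0,"rz": 0,"dx": 0,"dy": 0,"dz": -20,"gripper": 1},{"rx": 0,"ry": 0,"rz": 0,"dx": 0,"dy": 0,"dz": 0,"gripper": 1},{"rx": 0,"ry": 0,"rz": 0,"dx": 0,"dy": 0,"dz": 0,"gripper": 1}])

```text
clock: 13.4
tcp_pos: [0.56, -0.0666, 0.2714]
orientation: [-3.069, -0.671, 0.002]
contact_force: [0.4, -0.3, -0.5]
grip_width: 0.0858
gripper_force: 0.0
```

```bash
python3 - <<'E'
from h import *
a=r.grab_frame("side")[60:300,230:390]; b=r.grab_frame("scene")[80:320,210:450]
cv2.imwrite("pics/f1.png",cv2.resize(np.hstack([a,b]),None,fx=2,fy=2,interpolation=cv2.INTER_CUBIC))
E
```

```text
(no output)
```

View pics/f1.png

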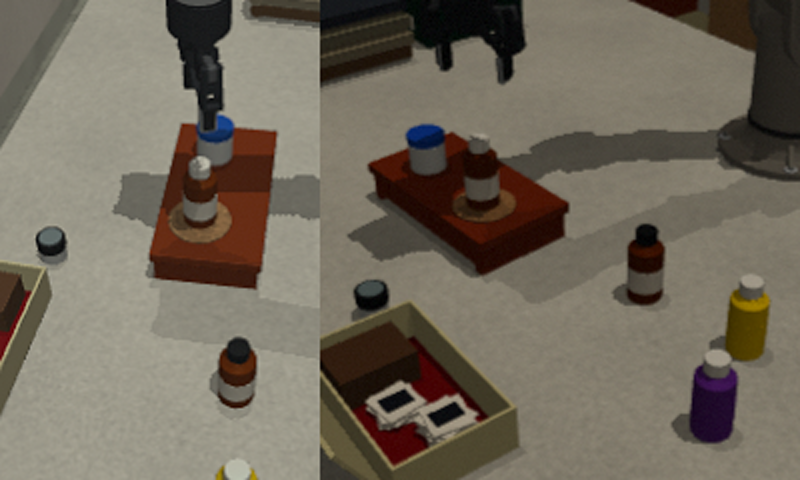

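The bottle stands upright inside the mat's edge, at about (200,215) in the side crop and (482,205) in the scene crop. The bystanders have not moved and the gripper is clear.

```bash
python3 -c "
from bench import r
print(r.hand_in())"
```

```text
the job is handed in; nothing more can be done
None
```

The white-capped bottle now stands upright, wholly on the cork mat; the black-capped bottle and the paste jar were not disturbed, and the job was handed in at about 13.5 s on the robot's clock.

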